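# Slide the breakfast board home under the counter shelf

### The arm

A 6-joint arm with a two-finger parallel gripper is mounted at the origin on a cart in front of the work surface, level with it; the furniture and walls round the work are solid. World frame = base frame: x ahead of the robot, y to its left, z up, the work surface at z = 0. Lengths are in mm, angles in rad, forces in N, time in s.
With the tool pointing down it reaches from about 350 to 775 mm from the base axis. Payload 5.5 kg.
Tool frame: the origin (TCP) lies midway between the tips of the shut fingers; the grasp point (between the pads) lies 19 mm behind it; z points along the fingers, y is the line along which they close (so a half turn about z gives the same grasp; the last joint's range is limited). The gripper opens to 85 mm and grips with 20 to 120 N. Pads are 22 mm wide; open, the fingers measure 114 mm over their backs; the gripper's body (76 mm by 85 mm) begins 54 mm behind the grasp point. The pads swing forward as they close: fully open they stand 13 mm farther back than shut.
Start: joints at [1.154, 0.313, 0.046, 1.304, 0, 1.431], TCP at [157.159, 553.148, 231.323] pointing down, gripper open.
Joint ranges: [-2.76, 2.76], [-0.86, 1.69], [-1.03, 1.26], [-2.2, 2.34], [-1.47, 1.5], [-3.14, 3.14]. Speed limits (rad/s): [2.57, 2.57, 3.14, 3.14, 3.14, 3.14].

### API

Orientations are given as a unit quaternion [x, y, z, w].
In Python, from plant import * gives the robot as it stands.
- The arm moves only by the shell command python3 -m pendant 'ROWS' [OPENING] [FORCE]. ROWS is a JSON object of lists of equal length, an entry for each row: "xyz": the shift along the world's x, y, z normalised to -1 to 1, where 1 is 2.5 cm, a list of three; "delta_rot": the turn, a rotation vector about the world's x, y, z normalised to -1 to 1, where 1 is 4 degrees, a list of three. A call has 1 to 20 rows; each row shifts and turns the commanded pose from where the row before left it; what a row does not reach is not made up. A row lasts 1/12 s, in which the tool goes at most 41.7 mm and 7.16 degrees, less where a joint would pass 70% of its speed; a pose out of reach is approached as far as the arm can. A call with a number of a shift or a turn outside -1 to 1 is refused whole. A call with a gripper value outside its range is refused whole. OPENING is the opening, from 0 (shut) to 1 (fully open), set as the call begins (- or left out, the last holds). The fingers move at their own pace and stop on an object; FORCE is the grip in N (left out, the last holds). Time passes only in rows, so rows that do not move let the fingers close. It gives the time, the measured TCP pose, the force, the opening and the grip force at its end, in the units of the state.
- observe(): the state, without advancing time (a new reading comes with each control period).
- grab_frame(name): name is "side" or "top"; returns a dict with "frame" (480x640x3 uint8, blue, green, red), "z_map" (480x640 float32, mm along the optical axis (not along the pixel's ray), 0 where there is no reading), "K" (3x3 intrinsics, pixels), "R" (3x3) and "t" (3): a world point X has camera coordinates R X + t. Camera axes: x right, y down, z forward; pixel columns grow to the right and rows downward; lengths in mm; the calibration is good to about 2 mm. A picture is of the moment at which its call begins.
- finish_job(): hands the job in; it is judged then, once.
The state is a dict: "time": time; "joint_positions": joint angles; "joint_vel": joint speeds; "effort": joint torques, N m; "eef_pos": TCP position; "orientation": TCP orientation; "force": force on the tool from outside, world axes, zero at the start; "ft_torque": the same for the moment, N m; "gripper_width": opening from 0.0 (shut) to 1.0 (fully open); "gripper_force": force on a finger pad.
Only numpy, scipy, OpenCV 4.12 (cv2) and the standard library are available. Lean on these libraries where they do the work, as an engineer would, in place of code of your own. Each camera call takes 0.05 s, during which the arm holds its last target. There are 200 camera calls.

### The job

Put the wooden breakfast board away in its place under the little shelf: push it along the worktop with the fingertips, keeping it flat and never picking it up, through the narrow gap between the shelf's two front legs and on until its far edge is fully home against the bar at the back of the shelf. Leave the mug, the salt shaker, the small tub and the teaspoon where they are.

Things in the scene. Friction and masses are not known exactly. Their poses are not given: they have to be found in the camera images.
- board: loose breakfast board, brown wood with darker ends, flat on the worktop in front of the shelf; 150 mm along its x, 180 mm along its y, 16 mm thick, corners rounded to 14 mm, about 0.3 kg. Origin: centre of its underside; z up. At the start its x axis is within 0.3 rad of the shelf's x axis, its centre within 35 mm of the shelf's centre line.
- riser: low shelf that stands fast: light wooden top, 110 mm along x, 235 mm along y, upper side 66 mm and underside 52 mm above the worktop, on a dark frame of 10 mm round rod. Origin: its centre, on the worktop; +x points from its open front (the robot's side) to its back, z up. With the board fully home, the board's centre is at x = -35 mm and its near edge at x = -110 mm.
- gate (a point): the middle of the gap between the shelf's two front legs, 9 mm above the worktop, at shelf x = -45 mm, axes as the shelf. The legs are 187 mm apart, inside to inside (y = -93.5 to +93.5 mm); from each a low rod runs straight back to the rear leg, so the lane stays 187 mm wide.
- stop (a point): the middle of the near face of the stop bar, a 10 mm rod across the back of the shelf close to the worktop (9 mm high at its centre), at shelf x = +40 mm; axes as the shelf. The board's far edge meets it when home; then 55 mm of the board stick out in front of the wooden top.
- mug: green and white mug, 101 mm high, 78 mm wide, standing on top of the shelf; origin under its foot. Leave it alone.
- salt: white salt shaker with grey cap, 44 mm wide, 90 mm high, standing on top of the shelf; origin: centre of its underside. Leave it alone.
- tub: small round tub with red lid, 58 mm wide, 50 mm high, on the worktop to the left of the shelf; origin: centre of its underside. Leave it alone.
- spoon: steel teaspoon, 132 mm long (along its x), 26 mm wide, 9 mm high, on the worktop to the right of the shelf; origin: under its middle. Leave it alone.
There are look-alikes about, which are no part of the job. Of the things shaped like the board, the brown one is meant.

How it is judged (in metres and radians):
On the way:
1. the board's leading edge has entered the gap between the two front legs, lying square and flat (x of board in the frame of riser above -0.108 m and y of board in the frame of riser between -0.012 and 0.012 m and angle between the x axis of board and the x axis of riser, either way round below 0.15 rad).
At the end, for the whole second after the job is handed in: The board lies still and flat on the worktop between the side rods of the shelf, its far edge within about 7 mm of the stop bar at the back, square to the shelf within 0.08 rad (x of board in the frame of riser between -0.042 and -0.028 m and y of board in the frame of riser between -0.008 and 0.008 m and angle between the x axis of board and the x axis of riser, either way round below 0.08 rad and height (world z) of board below 0.004 m and linear speed of board below 0.01 m/s); the robot touches nothing.
It fails at once if the board is lifted or tipped (height (world z) of board above 0.012 m or angle between board's own z axis and vertical above 0.12 rad).
It fails at once if the mug or the salt shaker on the shelf is moved (20 mm) or knocked over (distance of any of mug, salt from where it was at the start of the episode above 0.02 m or angle between any of mug, salt's own z axis and vertical above 0.3 rad).
It fails at once if the tub or the teaspoon is moved (20 mm) (distance of any of tub, spoon from where it was at the start of the episode above 0.02 m).
It also fails if it takes over 58 s, if anything falls off the work surface, if the arm or the gripper's body presses on something with over 40 N, if the wrist force passes 120 N, or if a joint passes its speed limit or range.

## Working session

There is one attempt and no reset: what is moved stays moved. The work goes in short steps, Python scripts to look and compute and a shell command to move; the robot and the scene stay as the last step left them, time stands still between calls to the robot, and variables do not carry over. Pictures are saved under pics/ and viewed, at most 10 in all, crops included, and the job is handed in when it is done.

```bash
mkdir -p pics; ls
python3 - <<'E'
from plant import *
import cv2,numpy as np
for n in("top","side"):
    f=grab_frame(n); cv2.imwrite(f"pics/{n}0.png",f["frame"]); np.savez(f"pics/{n}0.npz",**f); print(n,f["K"].tolist(),f["R"].round(3).tolist(),f["t"].round(1).tolist())
print(observe())
E
```

```text
pics
top [[438.14255045712264, 0.0, 325.892156654459], [0.0, 438.14255045712264, 237.57842598891085], [0.0, 0.0, 1.0]] [[-0.006, -1.0, 0.012], [-0.993, 0.004, -0.118], [0.118, -0.012, -0.993]] [31.8, 626.5, 829.6]
side [[481.7058041781169, 0.0, 319.66886502171803], [0.0, 481.7058041781169, 237.54776821808738], [0.0, 0.0, 1.0]] [[1.0, -0.031, -0.004], [-0.023, -0.628, -0.778], [0.022, 0.777, -0.629]] [-608.0, 91.6, 912.2]
{'time': 0.1, 'joint_positions': array([1.15440136e+00, 3.13953781e-01, 4.50879671e-02, 1.30359100e+00,
       1.26488125e-05, 1.43117067e+00]), 'joint_vel': array([-2.25171176e-04,  1.56986649e-04,  9.75236979e-04, -4.24662483e-04,
        1.27358940e-03,  1.16884702e-05]), 'effort': array([ 3.03749235e-03, -4.81724060e+01,  2.99243885e+01,  1.27375373e-02,
       -1.34602819e-04, -2.03808878e-05]), 'eef_pos': array([156.95313268, 552.69344044, 230.47994176]), 'orientation': array([ 1.37943348e-01,  9.90439773e-01, -7.96630198e-04, -2.33936263e-04]), 'force': array([ 0.0923816 , -0.20304864,  0.14716931]), 'ft_torque': array([ 0.04887887, -0.04256396,  0.05302645]), 'gripper_force': 0.0, 'gripper_width': 1.0005415098588386}
```

View pics/top0.png

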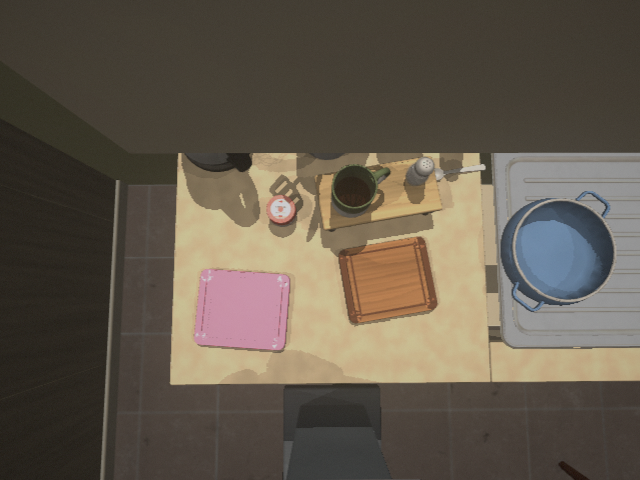

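View pics/side0.png

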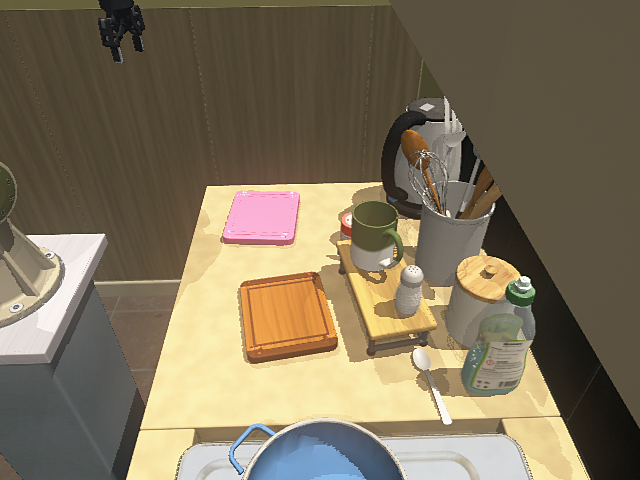

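Top view: the shape candidates are the brown board at about (388,280), which is the target, and the pink board at (243,310), a look-alike. The shelf top (light wood) is at about (380,195). The mug is at (355,190), salt at (423,170), tub at (281,209) and spoon at (460,172). Next I measure the board and shelf and take a close crop.

```bash
cat > h.py <<'E'
from plant import *
import cv2,numpy as np
def cloud(f):
    v,u=np.mgrid[:480,:640]; z=f["z_map"]; K=f["K"]
    P=np.stack([(u-K[0,2])*z/K[0,0],(v-K[1,2])*z/K[1,1],z],-1)
    W=(P-f["t"])@f["R"]; W[z==0]=np.nan; return W
def rect(f,u0,u1,v0,v1,zlo,zhi,zp):
    """min-area rectangle of the biggest blob in a height band; outline pixels projected on plane z=zp"""
    W=cloud(f); m=np.zeros((480,640),np.uint8)
    m[v0:v1,u0:u1]=((W[...,2]>zlo)&(W[...,2]<zhi))[v0:v1,u0:u1]
    m=cv2.morphologyEx(m,cv2.MORPH_OPEN,np.ones((3,3)))
    c=max(cv2.findContours(m,cv2.RETR_EXTERNAL,cv2.CHAIN_APPROX_NONE)[0],key=cv2.contourArea)[:,0]
    d=np.c_[c,np.ones(len(c))]@np.linalg.inv(f["K"]).T@f["R"]; o=-f["R"].T@f["t"]
    X=o+d*((zp-o[2])/d[:,2])[:,None]
    return cv2.minAreaRect(X[:,:2].astype(np.float32)),X,float(np.nanmedian(W[...,2][m>0]))
E
python3 - <<'E'
from h import *
f=dict(np.load("pics/top0.npz"))
W=cloud(f)
print("table z",np.nanmedian(W[340:370,300:330,2]))
for n,a in dict(board=(325,450,228,335,9,30,16),riser=(312,450,150,240,58,73,66),tub=(255,305,185,230,40,60,50),mug=(325,395,160,220,85,115,101),salt=(400,440,150,190,140,165,156)).items():
    try:
        r,X,z=rect(f,*a); print(n,np.round(r[0],1),np.round(r[1],1),round(r[2],1),"z",round(z,1)); print(cv2.boxPoints(r).round(0).tolist())
    except Exception as e: print(n,e)
cv2.imwrite("pics/crop.png",cv2.resize(f["frame"][140:340,310:500],None,fx=3,fy=3,interpolation=cv2.INTER_CUBIC))
E
```

```text
table z -0.3964711831598481
board [545.  -93.4] [149.5 179.4] 9.5 z 15.4
[[456.0, -17.0], [486.0, -194.0], [634.0, -170.0], [604.0, 7.0]]
riser [711.2 -71.2] [109.9 233.7] 9.8 z 65.1
[[637.0, 35.0], [677.0, -196.0], [785.0, -177.0], [745.0, 53.0]]
tub [682.1 118.4] [55.  55.7] 89.8 z 49.6
[[654.0, 91.0], [710.0, 91.0], [710.0, 146.0], [654.0, 146.0]]
mug [707.9 -19.7] [66.9 60.6] 89.5 z 95.8
[[677.0, -53.0], [738.0, -53.0], [738.0, 14.0], [678.0, 14.0]]
salt [ 737.4 -141.7] [31.5 32.4] 88.3 z 150.5
[[721.0, -157.0], [753.0, -158.0], [754.0, -126.0], [722.0, -125.0]]
```

View pics/crop.png

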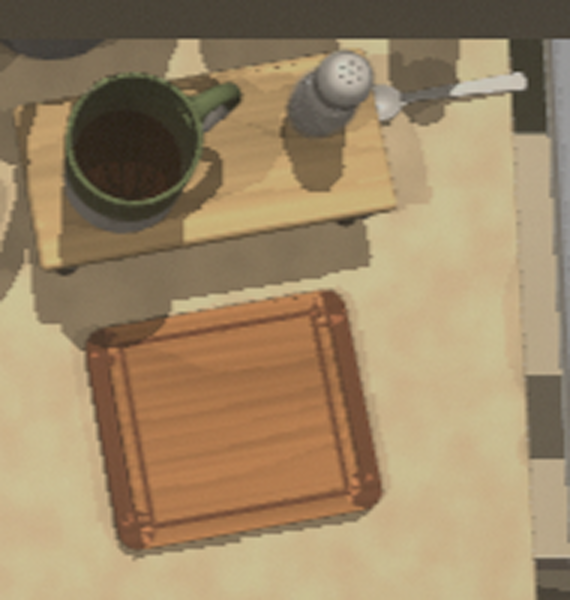

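The crop confirms the brown wood board with dark ends. It measures 149×179 mm, and the shelf top 110×234 mm, both as specified. In the shelf frame the board is at about (-168, +6.4) mm and nearly square. The plan is to nudge it about 6 mm in -y with the two open fingers along its left edge, then push on its near edge. First I approach the left side.

```bash
python3 -m pendant '{"xyz":[[0.46,-0.66,0],[0.46,-0.66,0],[0.46,-0.66,0],[0.46,-0.66,0],[0.46,-0.66,0],[0.46,-0.66,0],[0.46,-0.66,0],[0.46,-0.66,0],[0.46,-0.66,0],[0.46,-0.66,0],[0.46,-0.66,0],[0.46,-0.66,0],[0.46,-0.66,0],[0.46,-0.66,0],[0.46,-0.66,0],[0.46,-0.66,0]],"delta_rot":[[0,0,-0.5],[0,0,-0.5],[0,0,-0.5],[0,0,-0.5],[0,0,-0.5],[0,0,-0.5],[0,0,-0.5],[0,0,-0.5],[0,0,-0.5],[0,0,-0.5],[0,0,-0.5],[0,0,-0.5],[0,0,-0.5],[0,0,-0.5],[0,0,-0.5],[0,0,-0.5]]}' 1
python3 -m pendant '{"xyz":[[0.46,-0.66,0],[0.46,-0.66,0],[0.46,-0.66,0],[0.46,-0.66,0],[0.46,-0.66,0],[0.46,-0.66,0],[0.46,-0.66,0],[0.46,-0.66,-0.4],[0.46,-0.66,-0.6],[0.46,-0.66,-0.6],[0.46,-0.66,-0.6],[0.46,-0.66,-0.6],[0.46,-0.66,-0.6],[0.46,-0.66,-0.6],[0.46,-0.66,-0.6],[0.46,-0.66,-0.6],[0,0,0],[0,0,0]],"delta_rot":[[0,0,-0.5],[0,0,-0.5],[0,0,-0.5],[0,0,-0.5],[0,0,-0.5],[0,0,-0.5],[0,0,-0.5],[0,0,-0.5],[0,0,-0.5],[0,0,-0.5],[0,0,-0.5],[0,0,-0.5],[0,0,-0.5],[0,0,-0.5],[0,0,-0.5],[0,0,-0.5],[0,0,0],[0,0,0]]}'
cat >> h.py <<'E'
def yaw():
    q=observe()["orientation"]; return np.degrees(2*np.arctan2(q[1],q[0]))
E
python3 - <<'E'
from h import *
print(observe()["eef_pos"],"tool x yaw",yaw(),observe()["joint_positions"].round(2))
f=dict(np.load("pics/top0.npz"))
# finer yaw: line fits to edges
for n,a in dict(board=(325,450,228,335,9,30,16),riser=(312,450,150,240,58,73,66)).items():
    r,X,z=rect(f,*a); c=np.array(r[0]); th=np.radians(r[2]); 
    Q=(X[:,:2]-c)@np.array([[np.cos(th),-np.sin(th)],[np.sin(th),np.cos(th)]]); h=np.array(r[1])/2
    for ax in(0,1):
        for s in(-1,1):
            m=(abs(s*Q[:,ax]-h[ax])<5)&(abs(Q[:,1-ax])<h[1-ax]-18)
            if m.sum()>8:
                l=cv2.fitLine(Q[m].astype(np.float32),cv2.DIST_HUBER,0,.01,.01).ravel()
                a_=np.degrees(np.arctan2(l[1],l[0]))if ax else -np.degrees(np.arctan2(l[0],l[1])); a_=(a_+90)%180-90
                print(n,"axis",ax,s,"yaw",round(r[2]+a_,2),"pos",round(float(np.median(Q[m][:,ax])),1),m.sum())
W=cloud(f); cab=W[60:150,200:600].reshape(-1,3); print("overhang x,z",np.nanpercentile(cab,[1,50,99],axis=0).round(0).tolist())
E
```

```text
time: 1.43
eef_pos: [341.3, 288.1, 231.0]
orientation: [0.406, 0.914, -0.0, -0.0]
force: [0.7, 0.1, -0.2]
gripper_width: 1.001
gripper_force: 0.0
time: 2.93
eef_pos: [524.3, 24.6, 100.0]
orientation: [0.642, 0.766, -0.001, -0.001]
force: [-0.1, 1.1, -0.3]
gripper_width: 1.0
gripper_force: 0.0
[524.32811412  24.57022697 100.01187645] tool x yaw 100.0632595884698 [-0.11  0.3  -0.31  0.97  0.    1.29]
board axis 0 -1 yaw 9.57 pos -73.8 70
board axis 0 1 yaw 9.58 pos 73.8 69
board axis 1 -1 yaw 9.41 pos -88.8 56
board axis 1 1 yaw 9.53 pos 88.7 56
riser axis 0 -1 yaw 9.88 pos -53.8 100
riser axis 0 1 yaw 9.92 pos 53.9 68
riser axis 1 -1 yaw 9.93 pos -115.9 31
riser axis 1 1 yaw 10.04 pos 115.8 37
overhang x,z [[619.0, -130.0, 607.0], [620.0, -2.0, 679.0], [621.0, 106.0, 723.0]]
```

```bash
python3 -m pendant '{"xyz":[[0,0,-0.5],[0,0,-0.5],[0,0,-0.5],[0,0,-0.5],[0,0,-0.5],[0,0,-0.5],[0,0,-0.5],[0,0,-0.5],[0,0,-0.1],[0,0,-0.1],[0,0,-0.1],[0,0,0],[0,0,0]],"delta_rot":[[0,0,0],[0,0,0],[0,0,0],[0,0,0],[0,0,0],[0,0,0],[0,0,0],[0,0,0],[0,0,0],[0,0,0],[0,0,0],[0,0,0],[0,0,0]]}'
python3 - <<'E'
from h import *
for n in("side",):
    f=grab_frame(n); cv2.imwrite("pics/s1.png",cv2.resize(f["frame"][180:380,200:440],None,fx=3,fy=3,interpolation=cv2.INTER_CUBIC))
E
```

```text
time: 4.02
eef_pos: [525.6, 25.2, -5.5]
orientation: [0.642, 0.767, 0.0, 0.0]
force: [-0.5, -0.7, -0.6]
gripper_width: 1.001
gripper_force: 0.0
```

View pics/s1.png

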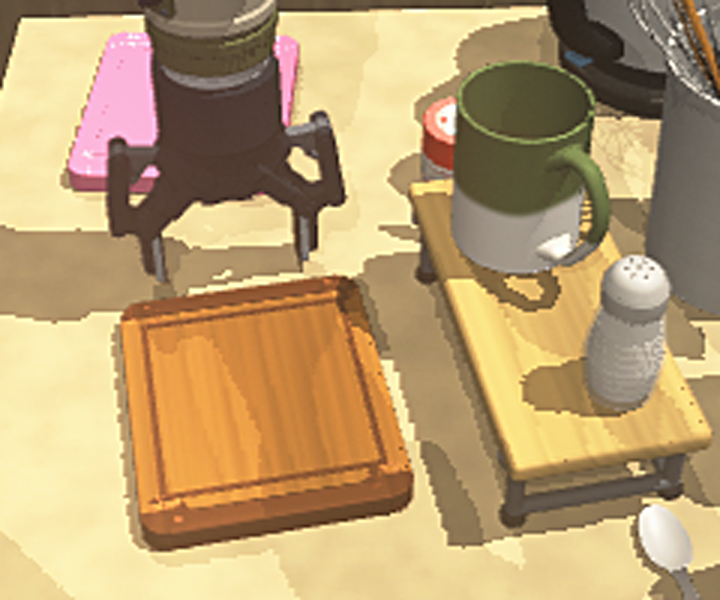

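The crop shows both fingers standing low beside the board's left edge, tips near (160,275) and (305,260), clear of everything. Now I nudge to the right in stages.

```bash
python3 -m pendant '{"xyz":[[0.04,-0.22,-0.05],[0.04,-0.22,-0.05],[0.03,-0.19,0],[0.03,-0.19,0],[0.03,-0.16,0],[0,0,0],[0,0,0],[0,0,0]],"delta_rot":[[0,0,0],[0,0,0],[0,0,0],[0,0,0],[0,0,0],[0,0,0],[0,0,0],[0,0,0]]}'
cat >> h.py <<'E'
RC,RY=np.array([711.2,-71.2]),np.radians(9.92)
def board(f=None):
    """board pose in riser frame from robust line fits to the visible edges of its top face"""
    f=f or grab_frame("top"); W=cloud(f); v,u=np.nonzero((W[...,2]>9)&(W[...,2]<22)&(W[...,0]>400)&(W[...,1]<40))
    R=np.array([[np.cos(RY),-np.sin(RY)],[np.sin(RY),np.cos(RY)]])
    d=np.c_[u,v,np.ones(len(u))]@np.linalg.inv(f["K"]).T@f["R"]; o=-f["R"].T@f["t"]
    Q=((o+d*((16-o[2])/d[:,2])[:,None])[:,:2]-RC)@R
    # strips: near edge (min x per y-bin), right edge (min y per x-bin), left edge
    out={}
    for n,ax,s in(("near",0,-1),("right",1,-1),("left",1,1),("far",0,1)):
        b=np.round(Q[:,1-ax]/4); k=np.unique(b)
        e=np.array([(t*4,s*np.max(s*Q[b==t,ax])) for t in k if (b==t).sum()>3])
        c=np.median(e[:,1]); m=abs(e[:,1]-c)<8; 
        lo,hi=np.percentile(e[:,0],[12,88]); m&=(e[:,0]>lo)&(e[:,0]<hi)
        if m.sum()<6: continue
        l=cv2.fitLine(e[m].astype(np.float32),cv2.DIST_HUBER,0,.01,.01).ravel(); sl=l[1]/l[0]
        out[n]=(round(float(np.median(e[m][:,1])),1),round(float(np.degrees(np.arctan(sl))*(1 if ax else -1)),2))
    return out
E
python3 - <<'E'
from h import *
print("before",board(dict(np.load("pics/top0.npz"))))
print("now",board()); print(observe()["eef_pos"])
E
```

```text
time: 4.73
eef_pos: [529.5, 0.4, -8.7]
orientation: [0.642, 0.767, -0.0, 0.0]
force: [0.1, -1.3, -0.2]
gripper_width: 1.003
gripper_force: 0.0
before {'near': (-241.8, -0.39), 'right': (-417.2, -1.14), 'left': (95.6, -0.13), 'far': (-93.5, 0.33)}
now {'near': (-240.7, -0.49), 'right': (-419.9, -0.61), 'left': (-45.2, -6.71), 'far': (-92.7, -0.03)}
[529.50822631   0.5364297   -8.65798031]
```

```bash
sed -i 's/(W\[...,1\]<40))/(W[...,1]<40)\&(W[...,1]>-225)\&(W[...,0]<690))/' h.py
python3 - <<'E'
from h import *
print("before",board(dict(np.load("pics/top0.npz"))))
print("now",board())
E
```

```text
before {'near': (-241.7, -0.45), 'right': (-82.4, -0.38), 'left': (95.8, -0.32), 'far': (-93.4, -0.51)}
now {'near': (-240.8, -0.15), 'right': (-87.3, 0.13), 'left': (-36.4, -13.0), 'far': (-92.5, -0.06)}
```

```bash
python3 -m pendant '{"xyz":[[0.01,-0.07,0],[0,0,0],[0,0,0],[0,0,0]],"delta_rot":[[0,0,0],[0,0,0],[0,0,0],[0,0,0]]}'
python3 - <<'E'
from h import *
print("now",board(),board())
E
```

```text
time: 5.17
eef_pos: [529.6, -0.9, -8.7]
orientation: [0.642, 0.767, 0.0, -0.0]
force: [-0.4, 1.5, 0.2]
gripper_width: 1.001
gripper_force: 0.7
now {'near': (-240.7, 0.29), 'right': (-87.8, 0.14), 'left': (-43.1, -11.04), 'far': (-92.5, -0.06)} {'near': (-240.7, 0.29), 'right': (-87.8, 0.14), 'left': (-43.1, -11.04), 'far': (-92.5, -0.06)}
```

```bash
python3 -m pendant '{"xyz":[[0.01,-0.06,0],[0,0,0],[0,0,0],[0,0,0]],"delta_rot":[[0,0,0],[0,0,0],[0,0,0],[0,0,0]]}'
python3 - <<'E'
from h import *
print("now",board())
E
```

```text
time: 5.6
eef_pos: [529.9, -2.5, -8.7]
orientation: [0.642, 0.767, 0.0, -0.0]
force: [-0.5, 1.3, 0.4]
gripper_width: 0.997
gripper_force: 1.1
now {'near': (-240.7, 0.44), 'right': (-89.6, 0.35), 'left': (-47.1, -9.86), 'far': (-92.5, 0.28)}
```

```bash
python3 -m pendant '{"xyz":[[-0.09,0.49,0],[-0.09,0.49,0],[0,0,1],[0,0,1],[-0.21,-0.35,0],[-0.21,-0.35,0],[-0.21,-0.35,0],[-0.21,-0.35,0],[-0.21,-0.35,0],[-0.21,-0.35,0],[-0.21,-0.35,0],[-0.21,-0.35,0],[-0.21,-0.35,0],[-0.21,-0.35,0],[-0.21,-0.35,0],[-0.21,-0.35,0],[-0.21,-0.35,0],[-0.21,-0.35,0],[-0.21,-0.35,0],[-0.21,-0.35,0]],"delta_rot":[[0,0,0],[0,0,0],[0,0,0],[0,0,0],[0,0,1],[0,0,1],[0,0,1],[0,0,1],[0,0,1],[0,0,1],[0,0,1],[0,0,1],[0,0,1],[0,0,1],[0,0,1],[0,0,1],[0,0,1],[0,0,1],[0,0,1],[0,0,1]]}'
python3 -m pendant '{"xyz":[[0,0,0],[0,0,0],[0,0,0],[0,0,0],[0,0,0],[0,0,0],[0,0,0],[0,0,0],[0,0,0]],"delta_rot":[[0,0,1],[0,0,1],[0,0,1],[0,0,1],[0,0,1],[0,0,1],[0,0,0.46],[0,0,0],[0,0,0]]}'
python3 - <<'E'
from h import *
f=grab_frame("top"); cv2.imwrite("pics/t2.png",f["frame"][140:400,300:520]); print("now",board(f),yaw(),observe()["eef_pos"])
E
```

```text
time: 7.32
eef_pos: [441.1, -117.6, 41.4]
orientation: [0.136, 0.991, -0.0, -0.0]
force: [0.2, -0.1, -0.5]
gripper_width: 1.001
gripper_force: 0.0
time: 8.07
eef_pos: [441.4, -117.4, 41.3]
orientation: [-0.087, 0.996, -0.0, -0.0]
force: [-0.8, 1.0, -0.2]
gripper_width: 1.0
gripper_force: 0.0
now {'near': (-240.9, 0.37), 'right': (-89.6, 0.35), 'left': (88.9, 0.08), 'far': (-92.6, 0.3)} 189.95993240025163 [ 441.40028323 -117.520238     41.33293463]
```

View pics/t2.png

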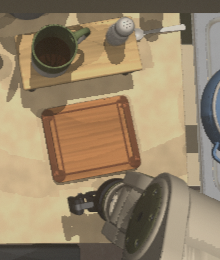

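The picture shows the gripper behind the near edge, around (100,200), with the board (92,140) square in front of the gap. I lower the tool and push the first part slowly.

```bash
python3 -m pendant '{"xyz":[[0,0,-0.5],[0,0,-0.5],[0,0,-0.5],[0,0,-0.25],[0,0,-0.22],[0,0,0],[0.23,0.04,0],[0.23,0.04,0],[0.23,0.04,0],[0.115,0.02,0],[0.115,0.02,0],[0.115,0.02,0],[0.115,0.02,0],[0.115,0.02,0],[0.115,0.02,0],[0.115,0.02,0],[0.115,0.02,0],[0,0,0],[0,0,0]],"delta_rot":[[0,0,0],[0,0,0],[0,0,0],[0,0,0],[0,0,0],[0,0,0],[0,0,0],[0,0,0],[0,0,0],[0,0,0],[0,0,0],[0,0,0],[0,0,0],[0,0,0],[0,0,0],[0,0,0],[0,0,0],[0,0,0],[0,0,0]]}'
python3 - <<'E'
from h import *
print("now",board(),yaw())
E
```

```text
time: 9.7
eef_pos: [482.8, -111.1, -7.9]
orientation: [-0.087, 0.996, 0.0, 0.001]
force: [0.9, 0.2, 0.4]
gripper_width: 0.998
gripper_force: 0.0
now {'near': (-200.6, 8.82), 'right': (-89.0, -0.43), 'left': (89.3, -0.32), 'far': (-72.3, 0.01)} 189.99443882388323
```

```bash
python3 -m pendant '{"xyz":[[0.115,0.02,0],[0.115,0.02,0],[0.115,0.02,0],[0.115,0.02,0],[0.115,0.02,0],[0.115,0.02,0],[0.115,0.02,0],[0.115,0.02,0],[0.115,0.02,0],[0.115,0.02,0],[0.115,0.02,0],[0.115,0.02,0],[0.115,0.02,0],[0.115,0.02,0],[0,0,0],[0,0,0]],"delta_rot":[[0,0,0],[0,0,0],[0,0,0],[0,0,0],[0,0,0],[0,0,0],[0,0,0],[0,0,0],[0,0,0],[0,0,0],[0,0,0],[0,0,0],[0,0,0],[0,0,0],[0,0,0],[0,0,0]]}'
python3 - <<'E'
from h import *
f=grab_frame("top"); cv2.imwrite("pics/t3.png",cv2.resize(f["frame"][140:340,300:500],None,fx=3,fy=3)); print("now",board(f),yaw())
E
```

```text
time: 11.08
eef_pos: [523.0, -104.1, -7.8]
orientation: [-0.087, 0.996, 0.0, 0.001]
force: [-0.7, 0.5, -0.6]
gripper_width: 1.001
gripper_force: 0.0
now {'near': (-153.8, 16.25), 'left': (89.2, 0.15), 'far': (-49.1, -0.41)} 189.99579363491029
```

View pics/t3.png

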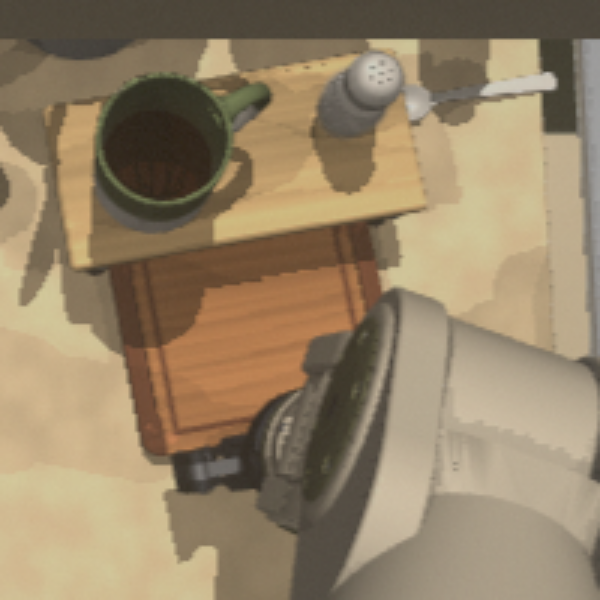

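The board's far edge is now under the shelf front at crop (120–380, 250), between the legs and square. Forces are near zero. I continue.

```bash
python3 -m pendant '{"xyz":[[0.115,0.02,0],[0.115,0.02,0],[0.115,0.02,0],[0.115,0.02,0],[0.115,0.02,0],[0.115,0.02,0],[0.115,0.02,0],[0.115,0.02,0],[0.115,0.02,0],[0.115,0.02,0],[0.115,0.02,0],[0.115,0.02,0],[0.115,0.02,0],[0.115,0.02,0],[0.115,0.02,0],[0.115,0.02,0],[0.115,0.02,0],[0.115,0.02,0],[0.115,0.02,0],[0.115,0.02,0]],"delta_rot":[[0,0,0],[0,0,0],[0,0,0],[0,0,0],[0,0,0],[0,0,0],[0,0,0],[0,0,0],[0,0,0],[0,0,0],[0,0,0],[0,0,0],[0,0,0],[0,0,0],[0,0,0],[0,0,0],[0,0,0],[0,0,0],[0,0,0],[0,0,0]]}'
python3 -m pendant '{"xyz":[[0.06,0.01,0],[0.06,0.01,0],[0.06,0.01,0],[0.06,0.01,0],[0.06,0.01,0],[0.06,0.01,0],[0,0,0],[0,0,0]],"delta_rot":[[0,0,0],[0,0,0],[0,0,0],[0,0,0],[0,0,0],[0,0,0],[0,0,0],[0,0,0]]}'
python3 - <<'E'
from h import *
p=observe()["eef_pos"][:2]-RC; print("tcp riser",p@[np.cos(RY),np.sin(RY)],p@[-np.sin(RY),np.cos(RY)],board(),yaw())
E
```

```text
time: 12.8
eef_pos: [579.7, -94.0, -7.9]
orientation: [-0.087, 0.996, 0.0, 0.0]
force: [-4.3, -0.6, 2.6]
gripper_width: 1.003
gripper_force: 2.2
time: 13.47
eef_pos: [589.0, -92.5, -7.9]
orientation: [-0.087, 0.996, 0.0, 0.001]
force: [-1.7, -0.8, 1.8]
gripper_width: 1.0
gripper_force: 0.9
tcp riser -124.00520007406938 0.05558533443597312 {'near': (-105.3, 7.38), 'left': (88.9, 1.1), 'far': (-49.1, -0.15)} 189.9868666619876
```

```bash
python3 -m pendant '{"xyz":[[0.05,0.01,0],[0.05,0.01,0],[0.05,0.01,0],[0,0,0],[0,0,0]],"delta_rot":[[0,0,0],[0,0,0],[0,0,0],[0,0,0],[0,0,0]]}'
python3 -m pendant '{"xyz":[[0.04,0.01,0],[0,0,0],[0,0,0]],"delta_rot":[[0,0,0],[0,0,0],[0,0,0]]}'
```

```text
time: 13.93
eef_pos: [592.5, -91.8, -7.9]
orientation: [-0.087, 0.996, 0.0, 0.0]
force: [-2.3, 0.2, 1.2]
gripper_width: 1.002
gripper_force: 1.1
time: 14.18
eef_pos: [593.3, -91.6, -8.0]
orientation: [-0.087, 0.996, 0.0, 0.0]
force: [-2.4, -0.7, 1.0]
gripper_width: 0.998
gripper_force: 1.3
```

```bash
python3 -m pendant '{"xyz":[[0.05,0.01,0],[0,0,0],[0,0,0]],"delta_rot":[[0,0,0],[0,0,0],[0,0,0]]}'
python3 -m pendant '{"xyz":[[0.05,0.01,0],[0,0,0],[0,0,0]],"delta_rot":[[0,0,0],[0,0,0],[0,0,0]]}'
```

```text
time: 14.43
eef_pos: [593.6, -91.4, -8.0]
orientation: [-0.087, 0.996, -0.0, -0.001]
force: [-4.8, -1.5, 2.9]
gripper_width: 0.998
gripper_force: 2.6
time: 14.68
eef_pos: [593.6, -91.4, -8.0]
orientation: [-0.087, 0.996, -0.0, -0.002]
force: [-8.4, -2.4, 6.1]
gripper_width: 1.002
gripper_force: 4.4
```

The arm has stalled at 593.6 mm with the force rising, so the board is against the stop bar. I back off and check.

```bash
python3 -m pendant '{"xyz":[[-0.12,-0.02,0],[-0.23,-0.04,0],[-0.46,-0.08,0],[-0.92,-0.16,0],[-0.92,-0.16,0],[-0.92,-0.16,0.6],[-0.92,-0.16,1],[0,0,1],[0,0,1],[0,0,1],[0,0,1],[0,0,0],[0,0,0]],"delta_rot":[[0,0,0],[0,0,0],[0,0,0],[0,0,0],[0,0,0],[0,0,0],[0,0,0],[0,0,0],[0,0,0],[0,0,0],[0,0,0],[0,0,0],[0,0,0]]}'
python3 - <<'E'
from h import *
f=grab_frame("top"); print(board(f)); g=grab_frame("side")
cv2.imwrite("pics/end.png",np.hstack([cv2.resize(f["frame"][130:330,300:500],(400,400)),cv2.resize(g["frame"][180:420,260:500],(400,400))]))
for n,a in dict(tub=(255,305,185,230,40,60,50),mug=(325,395,160,220,85,115,101),salt=(400,440,150,190,140,165,156)).items(): print(n,np.round(rect(f,*a)[0][0],1))
E
```

```text
time: 15.77
eef_pos: [485.3, -111.2, 133.9]
orientation: [-0.087, 0.996, -0.001, 0.003]
force: [-0.0, 0.7, -1.0]
gripper_width: 1.0
gripper_force: 0.0
{'near': (-108.7, -0.01), 'right': (-89.0, -0.25), 'left': (89.4, 1.68), 'far': (-49.1, -0.41)}
tub [682.1 118.4]
mug [707.9 -20.5]
salt [ 737.4 -141.7]
```

View pics/end.png

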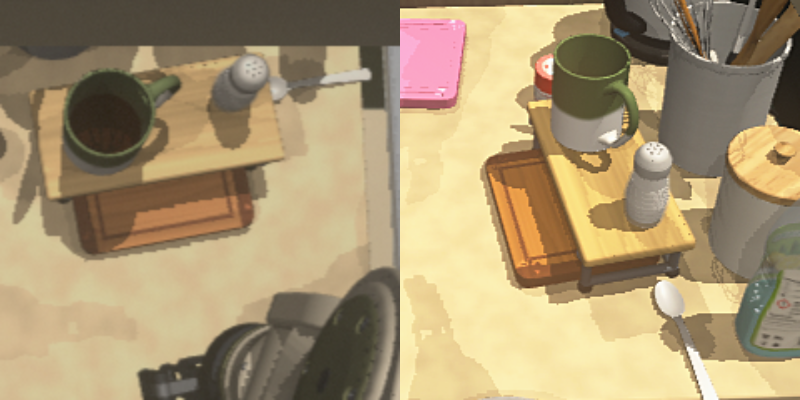

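The final picture shows the board lying flat under the shelf, its near edge at left-half pixels (95–250, 250–210). The near edge measures about -109.5 mm (target -110), y is 0.2 mm and yaw about 0. The tub, salt and mug are at their starting positions, and the spoon looks undisturbed. The gripper is clear, so I hand in.

```bash
python3 -c "from plant import *; print(finish_job())"
```

```text
the job is handed in; nothing more can be done
None
```

The board is home against the stop bar, flat and square under the shelf; the mug, salt shaker, tub and teaspoon were left where they were, and the job was handed in at about 16 s of the 58 s allowed (no verdict was returned).

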